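# Shut the tube incubator and check its lid temperature with a surface probe

### The arm

A 6-joint arm with a two-finger parallel gripper is mounted at the origin on the work surface. World frame = base frame: x ahead of the robot, y to its left, z up, the work surface at z = 0. Lengths are in mm, angles in degrees, forces in N, time in s.
With the tool pointing down it reaches from about 375 to 900 mm from the base axis. Payload 3.1 kg.
Tool frame: the origin (TCP) lies between the finger pads; the fingertips stand 25 mm ahead of it and the grasp point (between the pads) lies 6 mm ahead of it (env.tip_extent is the distance from the TCP to the fingertips, in mm); z points along the fingers, y is the line along which they close (so a half turn about z gives the same grasp; the last joint's range is limited). The gripper opens to 85 mm and grips with 20 to 120 N. Pads are 22 mm wide; open, the fingers measure 114 mm over their backs; the gripper's body (76 mm by 85 mm) begins 54 mm behind the grasp point. The pads swing forward as they close: fully open they stand 13 mm farther back than shut.
Start: joints at [-82.133, 30.224, 82.088, -0, 67.689, -10.227], TCP at [194.133, -594.062, 256.31] pointing down, gripper open.
Joint ranges: [-176.69, 176.69], [-43.24, 126.21], [12.49, 139.97], [-82, 262], [0, 151.66], [-163.58, 163.58]. Speed limits (degrees/s): [159.86, 159.86, 180, 180, 180, 180].

### API

Orientations are given as a 3x3 rotation matrix whose columns are the frame's x, y, z axes.
In Python, from workcell import env, optics, job_done gives the robot as it stands.
- The arm moves only by the tool drive_tool, never from a script. Its arguments are lists of equal length, an entry for each row: "delta_pos": the shift along the tool's x, y, z scaled (see below), a list of three; "yaw": the turn about the tool's z scaled (see below); "hand": the gripper command: -1 is shut, 1 is fully open, values between are in proportion. In form: {"delta_pos": [[x, y, z], ...], "yaw": [yaw, ...], "hand": [hand, ...]}. A call has 1 to 8 rows; each row shifts and turns the commanded pose from where the row before left it, along the tool's axes as they then stand; what a row does not reach is not made up. The controller multiplies each number of a shift by 0.02 m and each number of a turn by 0.12 rad. A row lasts 1/10 s, in which the tool goes at most 50 mm and 8.59 degrees, less where a joint would pass 70% of its speed; a pose out of reach is approached as far as the arm can. A call with a number of a shift or a turn outside -1 to 1 is refused whole. A call with a gripper value outside its range is refused whole. The fingers move at their own pace and stop on an object; "force" is the grip in N (left out, the last holds). Time passes only in rows, so rows that do not move let the fingers close. It gives the time, the measured TCP pose, the force, the opening and the grip force at its end, in the units of the state.
- env.sense(): the state, without advancing time (a new reading comes with each control period).
- optics.grab_frame(name): name is "side" or "top" or "wrist"; returns the picture (400x640x3 uint8, blue, green, red); there is no depth.
- optics.calibration(name): a dict with "fx", "fy", "cx", "cy" (pixels), "pose" (4x4, takes a point from camera to world coordinates); the wrist camera has in their place "mount" (4x4, takes a point from camera to tool coordinates, whose origin is the TCP and whose axes are the flange's). Camera axes: x right, y up, looking along -z (the intrinsics and any distortion apply to the point x, -y, -z); pixel columns grow to the right and rows downward; lengths in mm; the calibration is good to about 2 mm. A picture is of the moment at which its call begins: read the wrist's pose just before it. calibration takes no time and is no camera call.
- job_done(): hands the job in; it is judged then, once.
The state is a dict: "t": time; "joint_pos": joint angles; "joint_velocities": joint speeds; "effort": joint torques, N m; "tool_pos": TCP position; "eef_rot": TCP orientation; "contact_force": force on the tool from outside, world axes, zero at the start; "torque": the same for the moment, N m; "gripper_width": finger opening in mm; "grip_force": force on a finger pad.
Only numpy, scipy, OpenCV 4.12 (cv2) and the standard library are available. Lean on these libraries where they do the work, as an engineer would, in place of code of your own. Each camera call takes 0.05 s, during which the arm holds its last target. There are 200 camera calls.

### The job

The tube incubator has just been loaded: first push its lid fully shut, leaving the probe in its stand meanwhile. Then lift the surface-temperature probe out of its stand and hold its spring tip on the round steel disc of the lid (not the square one), square to the sloping lid, pressing lightly so that the tip goes about half-way in; never press hard and do not disturb the things standing around. Finish while holding the probe there: do not put it down or let go.

Things in the scene. Friction and masses are not known exactly. Their poses are not given: they have to be found in the camera images.
- incubator: White bench incubator, fixed, 205 mm deep (x) by 180 mm wide (y). Origin: underside, with the low front face 85 mm towards its -x and the back face 120 mm towards its +x. Its top slopes at 0.35 rad (20 degrees) up from front (55 mm high) to back (117 mm); behind it is a level housing, 35 mm deep and 113 mm high. Yaw and place vary.
- lid (a joint): Angle of the grey lid in rad: 0 fully shut (lying on the slope, front edge low), grows as it opens upward about its back edge, level at 0.35, up to 1.2; starts part open, 0.5 to 0.95. A stiff hinge (about 0.5 N m) keeps it wherever it is left; pushing its outer face down near the front edge with some 2 to 5 N shuts it.
- lid_hinge (a point): Point on the hinge line's middle, at the level of the lid's outer face (12 mm above the hinge axis itself, along the lid's z). Axes are the lid's: -x runs along the lid to its free front edge, y along the hinge, z outward, normal to the lid's outer face.
- lid_edge (a point): Middle of the lid's free front edge, on the outer face, 181 mm from the hinge. The lid is a flat plate 181 x 180 x 12 mm. Axes as at lid_hinge.
- pad (a point): Centre of the face of the round steel disc on the lid: 30 mm diameter, 2 mm proud of the lid, 105 mm from the hinge and 35 mm towards +y of the lid's middle. A square steel plate of 30 mm lies 70 mm from it, towards -y. z is the outward normal of the disc, along which the probe must stand; other axes as the lid's.
- stand: Fixed grey block, 66 x 66 x 78 mm high, with one vertical hole of 14 mm, 70 mm deep, in the middle of its top; the probe stands in it. Origin: centre of the underside.
- probe: Loose surface-temperature probe, about 110 to 150 g, standing upright in the stand: black handle 24 x 24 mm and 76 mm long, below it a steel shank of 9 mm diameter and 45 mm long, below that the brass spring tip. Whole length 135 mm. Origin at the handle's centre; z along the probe, from the tip to the handle's top; x and y normal to the handle's flat sides. The handle's foot rests on the stand's top, so its centre starts 116 mm above the table.
- probe_mid (a point): Centre of the probe's handle (half-way up it, 38 mm from its ends), axes as the probe's. A place to grip, on two opposite flat sides.
- tip_face (a point): Centre of the flat end face (8 mm diameter) of the probe's spring tip, 97 mm below the handle's centre with the spring out; axes as the probe's.
- plunger (a joint): How far the spring tip is pushed into the probe, m: 0 out, 0.012 fully in. The spring pushes 1.2 N at 0 and 0.4 N more per mm (3.6 N half-way in, 6 N fully in).
- tube_rack: Bystander: loose white rack with capped tubes, 70 x 120 x 88 mm high. Origin: centre of the underside. Rack and stand change sides between starts.
- gel_bottle: Bystander: loose clear bottle with a white cap, 60 mm diameter, 150 mm high. Origin: centre of the underside.
- potted_plant: Bystander: loose potted plant, pot 74 mm across, about 120 mm high with leaves. Origin: centre of the underside.
There are look-alikes about, which are no part of the job. Of the things that look like the stand, take the one that is farthest from the robot's base at the start.

How it is judged (in metres and radians):
On the way, in this order (a step that is already met when the one before it is completed fails the run):
1. the lid is fully shut while the probe still stands in its stand (value of joint lid below 0.035 rad and distance of probe_mid from where it was at the start of the episode below 0.015 m), for 0.2 s.
2. the probe is lifted clear of its stand, the lid still shut (z of tip_face in the frame of stand above 0.08 m and value of joint lid below 0.035 rad), for 0.1 s.
At the end, for the whole second after the job is handed in: Lid shut (within 0.035 rad); the fingers alone hold the probe still, handle outward, its tip face within 11 mm of the round disc's centre, axis within 0.17 rad (10 degrees) of the disc's normal, spring tip pushed in 2 to 10.5 mm of its 12, pressing with 1 to 10 N (value of joint lid below 0.035 rad and distance between tip_face and pad below 0.011 m and angle between the z axis of probe and the z axis of pad, either way round below 0.17 rad and z of probe_mid in the frame of pad above 0.05 m and value of joint plunger between 0.002 and 0.0105 m and contact force between probe and incubator between 1 and 10 N and contact force between the fingers and probe above 2 N and contact force between probe and stand below 0.1 N and linear speed of probe below 0.02 m/s); the arm keeps its last pose, push and grip.
It fails at once if the probe is pressed hard (over 20 N) on the incubator or its lid (contact force between probe and incubator above 20 N).
It fails at once if a bystander is moved by more than 30 mm or tipped (distance of any of tube_rack, gel_bottle, potted_plant from where it was at the start of the episode above 0.03 m or angle between any of tube_rack, gel_bottle, potted_plant's own z axis and vertical above 0.4 rad).
It also fails if it takes over 54 s, if anything falls off the work surface, if the arm or the gripper's body presses on something with over 40 N, if the wrist force passes 120 N, or if a joint passes its speed limit or range.

## Working session

There is one attempt and no reset: what is moved stays moved. The work goes in short steps, Python scripts to look and compute and a tool call to move; the robot and the scene stay as the last step left them, time stands still between calls to the robot, and variables do not carry over. Pictures are saved under pics/ and viewed, at most 10 in all, crops included, and the job is handed in when it is done.

Besides the shell and the picture viewer there is one more tool, called after "Request:" as name(argument=value, ...), one argument or row to a line, values as JSON. drive_tool: Moves the arm, as the interface text tells. Its arguments: {"type":"object","properties":{"delta_pos":{"type":"array","items":{"type":"array","items":{"type":"number","minimum":-1,"maximum":1}}},"yaw":{"type":"array","items":{"type":"number","minimum":-1,"maximum":1}},"hand":{"type":"array","items":{"type":"number"}},"force":{"type":"number"}},"required":["delta_pos","yaw","hand"]}

```bash
mkdir -p pics; ls; python3 - <<'E'
from workcell import env, optics
import cv2, numpy as np
np.set_printoptions(precision=3,suppress=True)
s=env.sense();print(s)
for n in("side","top"):
    cv2.imwrite(f"pics/{n}0.png",optics.grab_frame(n)); print(n,optics.calibration(n))
print(optics.calibration("wrist"))
E
```

```text
pics
{'t': 0.0, 'joint_pos': array([-82.131,  30.281,  82.157,   0.   ,  67.689, -10.226]), 'joint_velocities': array([-0.103, -0.041, -0.029, -0.016,  0.057, -0.009]), 'effort': array([ -0.001, -44.235, -17.803,  -0.   ,   0.008,   0.   ]), 'tool_pos': array([ 194.065, -593.402,  255.311]), 'eef_rot': array([[ 0.951,  0.311, -0.   ],
       [ 0.311, -0.951,  0.002],
       [ 0.   , -0.002, -1.   ]]), 'contact_force': array([-0.385,  0.578, -0.519]), 'torque': array([-0.049,  0.032, -0.014]), 'grip_force': 0.0, 'gripper_width': 85.37445883708924}
side {'fx': 484.5822114706369, 'fy': 484.5822114706369, 'cx': 314.88429963027994, 'cy': 201.25003526743092, 'pose': array([[   0.997,    0.049,   -0.055,  472.796],
       [  -0.073,    0.577,   -0.813, -884.817],
       [  -0.008,    0.815,    0.579,  737.577],
       [   0.   ,    0.   ,    0.   ,    1.   ]])}
top {'fx': 371.83039647767197, 'fy': 371.83039647767197, 'cx': 319.8052163465053, 'cy': 199.73913724438, 'pose': array([[ -0.017,   0.997,  -0.07 , 495.735],
       [ -1.   ,  -0.017,   0.003,   5.237],
       [  0.002,   0.07 ,   0.998, 902.767],
       [  0.   ,   0.   ,   0.   ,   1.   ]])}
{'fx': 339.3946946146411, 'fy': 339.3946946146411, 'cx': 321.2166181042882, 'cy': 196.87792721274843, 'mount': array([[  -0.   ,    0.946,    0.325,   82.062],
       [   1.   ,    0.   ,    0.001,   -0.235],
       [   0.001,    0.325,   -0.946, -117.226],
       [   0.   ,    0.   ,    0.   ,    1.   ]])}
```

View pics/top0.png

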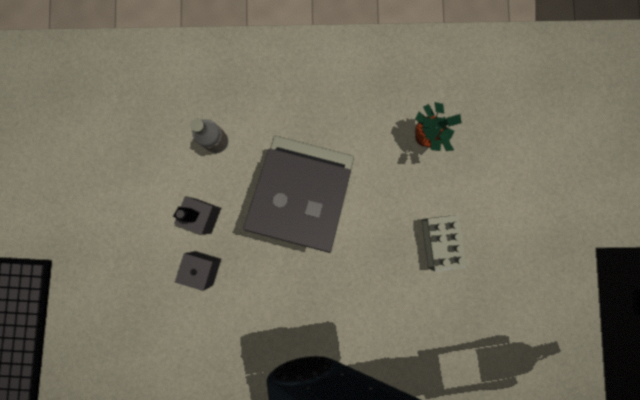

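View pics/side0.png

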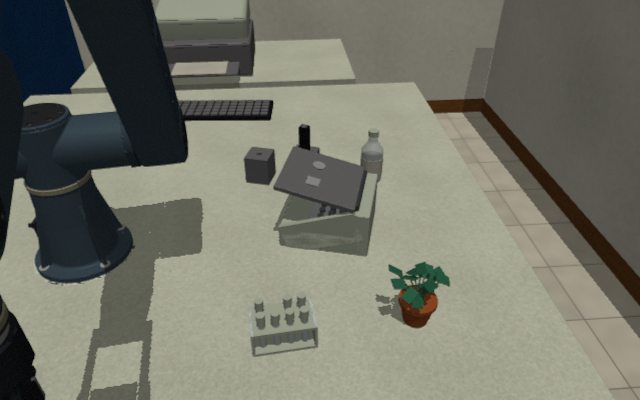

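The top view shows the incubator with its dark lid at about (297,200), with the round disc at (280,200) and the square plate at (314,209). Two stand look-alikes are at (197,215), holding a black probe, and (198,270), empty with a hole. The rack is at (443,243), the bottle at (208,135) and the plant at (435,128). Image up is +x, so the stand at (197,215) is the farthest from the base, and it holds the probe. I'll check it in one crop.

```bash
python3 - <<'E'
import cv2
a=cv2.imread("pics/top0.png")[110:300,165:365]
cv2.imwrite("pics/topc.png",cv2.convertScaleAbs(cv2.resize(a,None,fx=3.15,fy=3.15,interpolation=cv2.INTER_CUBIC),alpha=1.6))
b=cv2.imread("pics/side0.png")[110:260,230:400]
cv2.imwrite("pics/sidec.png",cv2.convertScaleAbs(cv2.resize(b,None,fx=4,fy=4,interpolation=cv2.INTER_CUBIC),alpha=1.6))
E
```

```text
(no output)
```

View pics/topc.png

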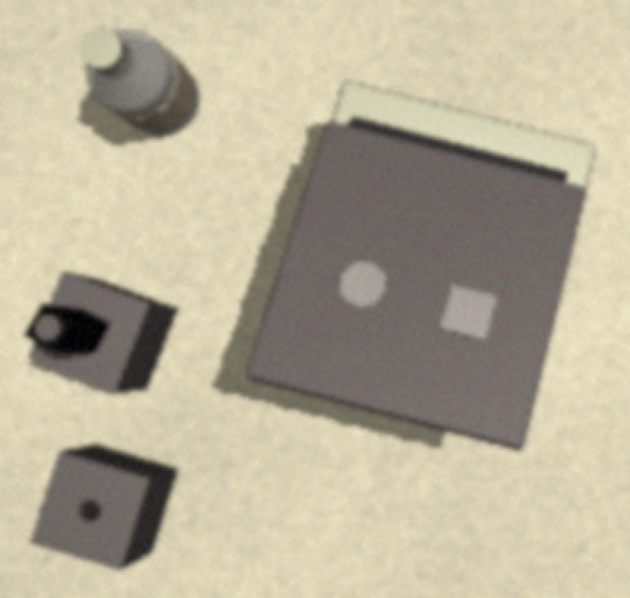

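View pics/sidec.png

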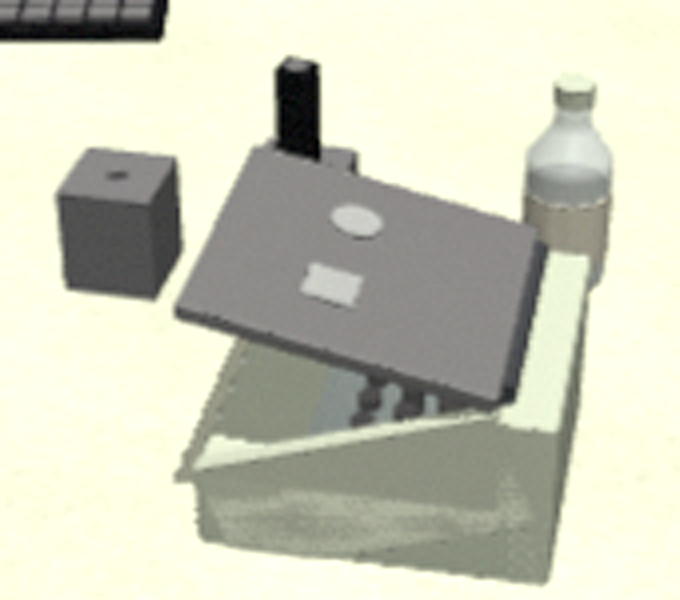

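The crops confirm it. The probe stands in the far block (crop top (47,328)) and the near block (90,510) has an empty hole. Next is a pose fit from both views.

```bash
cat > h.py <<'E'
import numpy as np
from workcell import env, optics
from scipy.optimize import least_squares
np.set_printoptions(precision=2,suppress=True)
C={n:optics.calibration(n) for n in("side","top")}
def proj(P,c,T=None):
    T=c["pose"] if T is None else T
    q=np.linalg.inv(T)@np.c_[np.atleast_2d(P),np.ones(len(np.atleast_2d(P)))].T
    return np.c_[c["cx"]+c["fx"]*q[0]/-q[2],c["cy"]+c["fy"]*q[1]/q[2]]
def Rz(a): c,s=np.cos(a),np.sin(a); return np.array([[c,-s,0],[s,c,0],[0,0,1]])
def Ry(a): c,s=np.cos(a),np.sin(a); return np.array([[c,0,s],[0,1,0],[-s,0,c]])
tp=lambda L:np.array(L)/3.15+[165,110]
sp=lambda L:np.array(L)/4.+[230,110]
E
python3 - <<'E'
from h import *
L=np.array([[-105,35,14],[-105,-35,14],[-181,90,12],[-181,-90,12],[0,-90,12],[0,90,12]],float)
t=tp([[362,284],[469,312],[249,376],[521,446],[585,187],[318,124]]); th=tp([[345,82],[595,146]])
s=sp([[356,221],[332,285],[258,148],[180,308],[502,393],[535,228]])
# p: outer-face shut hinge x,y,z, yaw, theta
def lid(p):
    R0=Rz(p[3])@Ry(-0*1)
    ax=np.array(p[:3])
    # lid -x direction rises with theta: slope down 0.35 toward -x at 0
    R=Rz(p[3])@Ry(p[4]-0.35)
    return (R@L.T).T+ax
def res(p,full=False):
    A=lid(p); ho=(Rz(p[3])@np.array([[35+4.1,90,0],[35+4.1,-90,0]]).T).T+[p[0],p[1],0]; ho[:,2]=113
    r=np.r_[proj(A,C["top"])-t,proj(A,C["side"])-s,(proj(ho,C["top"])-th)]
    return r if full else np.r_[r.ravel(),(p[2]-106)/10]
f=least_squares(res,[600,50,106,-.2,.7],loss="soft_l1");p=f.x
print(p,"\n",res(p,True).round(1)); np.save("lid.npy",p)
for th in(p[4],0.):
    q=p.copy();q[4]=th;A=lid(q);print("disc",A[0],"edge",A[2:4].mean(0))
# stand and probe
def blk(p): return (Rz(p[2])@(33*np.array([[1,1,0],[1,-1,0],[-1,-1,0],[-1,1,0]])).T).T+[p[0],p[1],78]
tb=tp([[65,272],[153,302],[118,390],[30,360]])
f=least_squares(lambda p:(proj(blk(p),C["top"])-tb).ravel(),[480,300,-.2]);print("stand",f.x,f.fun.round(1))
f=least_squares(lambda p:np.r_[(proj([p[0],p[1],154],C["top"])-tp([[47,328]])).ravel(),(proj([p[0],p[1],154],C["side"])-sp([[297,64]])).ravel()],[480,300]);print("probe",f.x,f.fun)
E
```

```text
[635.02  24.34 112.03  -0.26   0.57] 
 [[ 0.1  0.4]
 [-0.5 -0.1]
 [-1.2  0.4]
 [ 0.7  0.4]
 [-0.1 -0.4]
 [ 2.2 -0.9]
 [-0.3  0.5]
 [-0.   0.6]
 [-1.8 -0.8]
 [-1.3 -0.5]
 [-0.4  2. ]
 [ 0.4 -0.2]
 [-1.4 -2.7]
 [ 0.3 -3. ]]
disc [548.17  83.95 148.79] edge [467.06  69.52 163.56]
disc [544.22  85.01  89.17] edge [466.85  69.58  61.24]
stand [524.2  281.99  -0.36] [-0.2 -0.3 -0.3  0.1  0.2  0.3  0.2 -0.2]
probe [524.47 284.53] [ 0.19 -0.29 -0.41 -0.52]
```

Request:
drive_tool(
  delta_pos=[
    [0.5,-0.5,0],
    [0.88,-0.99,0],
    [0.88,-0.99,0],
    [0.88,-0.99,0],
    [0.88,-0.99,0],
    [0.88,-0.99,0],
    [0.88,-0.99,0],
    [0.88,-0.99,0],
  ],
  yaw=[0,0,0,0,0,0,0,0],
  hand=[-1,-1,-1,-1,-1,-1,-1,-1],
)

```text
t: 0.9
tool_pos: [275.0, -409.1, 256.2]
eef_rot: [[0.951, 0.311, -0.0], [0.311, -0.951, 0.001], [0.0, -0.001, -1.0]]
contact_force: [-0.1, -0.3, 0.5]
gripper_width: -0.1
grip_force: 0.0
```

Request:
drive_tool(
  delta_pos=[
    [0.88,-0.99,0],
    [0.88,-0.99,0],
    [0.88,-0.99,0],
    [0.88,-0.99,0],
    [0.88,-0.99,0],
    [0.88,-0.99,0],
    [0.88,-0.99,0],
    [0.88,-0.99,0],
  ],
  yaw=[0,0,0,0,0,0,0,0],
  hand=[-1,-1,-1,-1,-1,-1,-1,-1],
)

```text
t: 1.7
tool_pos: [359.1, -214.9, 256.3]
eef_rot: [[0.951, 0.311, -0.0], [0.311, -0.951, 0.001], [-0.0, -0.001, -1.0]]
contact_force: [0.7, 0.1, -0.8]
gripper_width: 0.4
grip_force: 0.0
```

Request:
drive_tool(
  delta_pos=[
    [0.88,-0.99,0],
    [0.88,-0.99,0],
    [0.88,-0.99,0],
    [0.88,-0.99,0],
    [0.88,-0.99,0],
    [0.88,-0.99,0],
    [0.88,-0.99,0],
    [0.6,-0.6,0],
  ],
  yaw=[0,0,0,0,0,0,0,0],
  hand=[-1,-1,-1,-1,-1,-1,-1,-1],
)

```text
t: 2.5
tool_pos: [440.3, -29.6, 256.2]
eef_rot: [[0.95, 0.312, -0.001], [0.312, -0.95, 0.001], [-0.0, -0.001, -1.0]]
contact_force: [0.3, -0.5, -0.2]
gripper_width: 0.0
grip_force: 0.0
```

Request:
drive_tool(
  delta_pos=[
    [0,0,0],
    [0,0,0],
    [0,0,0],
    [0,0,0],
    [0,0,0],
    [0,0,0],
  ],
  yaw=[0.9,0.9,0.9,0.9,0.9,0.3],
  hand=[-1,-1,-1,-1,-1,-1],
)

```text
t: 3.1
tool_pos: [439.9, -31.1, 256.2]
eef_rot: [[0.966, -0.259, -0.001], [-0.259, -0.966, 0.001], [-0.001, -0.0, -1.0]]
contact_force: [0.2, 0.4, -0.5]
gripper_width: -0.1
grip_force: 0.0
```

Request:
drive_tool(
  delta_pos=[
    [0.15,-0.88,0],
    [0.15,-0.88,0.3],
    [0.15,-0.88,0.5],
    [0.15,-0.88,0.5],
    [0.15,-0.88,0.5],
    [0.15,-0.86,0.5],
    [0,0,0.2],
    [0,0,0],
  ],
  yaw=[0,0,0,0,0,0,0,0],
  hand=[-1,-1,-1,-1,-1,-1,-1,-1],
)

```text
t: 3.9
tool_pos: [484.1, 65.6, 205.7]
eef_rot: [[0.967, -0.256, -0.003], [-0.256, -0.967, 0.0], [-0.002, 0.001, -1.0]]
contact_force: [-0.1, 0.4, -0.3]
gripper_width: 0.0
grip_force: 0.0
```

Request:
drive_tool(
  delta_pos=[
    [0,0,0.4],
    [0,0,0.4],
    [0,0,0.4],
    [0,0,0.4],
  ],
  yaw=[0,0,0,0],
  hand=[-1,-1,-1,-1],
)

```text
t: 4.3
tool_pos: [484.9, 64.7, 173.7]
eef_rot: [[0.966, -0.258, -0.001], [-0.258, -0.966, 0.0], [-0.001, 0.0, -1.0]]
contact_force: [-0.5, 0.9, 1.6]
gripper_width: -0.3
grip_force: 0.8
```

Request:
drive_tool(
  delta_pos=[
    [0,0,0.4],
    [0,0,0.4],
    [0,0,0.4],
    [0,0,0.4],
  ],
  yaw=[0,0,0,0],
  hand=[-1,-1,-1,-1],
)

```text
t: 4.7
tool_pos: [485.2, 65.0, 141.5]
eef_rot: [[0.966, -0.257, -0.001], [-0.257, -0.966, 0.0], [-0.001, 0.0, -1.0]]
contact_force: [-2.0, 0.6, 1.0]
gripper_width: 0.2
grip_force: 0.9
```

Request:
drive_tool(
  delta_pos=[
    [0,0,0.4],
    [0,0,0.4],
    [0,0,0.4],
    [0,0,0.4],
  ],
  yaw=[0,0,0,0],
  hand=[-1,-1,-1,-1],
)

```text
t: 5.1
tool_pos: [486.6, 64.9, 109.9]
eef_rot: [[0.966, -0.257, 0.003], [-0.257, -0.966, -0.0], [0.003, -0.001, -1.0]]
contact_force: [0.1, -0.5, 1.5]
gripper_width: 0.1
grip_force: 0.8
```

Request:
drive_tool(
  delta_pos=[
    [0,0,0.2],
    [0,0,0.2],
    [0,0,0.1],
    [0,0,0.1],
  ],
  yaw=[0,0,0,0],
  hand=[-1,-1,-1,-1],
)

```text
t: 5.5
tool_pos: [485.9, 65.0, 100.5]
eef_rot: [[0.966, -0.257, 0.002], [-0.257, -0.966, -0.0], [0.002, -0.0, -1.0]]
contact_force: [-6.6, 1.0, 38.7]
gripper_width: -0.1
grip_force: 19.0
```

Request:
drive_tool(
  delta_pos=[
    [0,0,-0.3],
    [0,0,-0.9],
    [0,0,-1],
    [0,0,-1],
    [0,0,-1],
    [0,0,-1],
    [0,0,-1],
    [0,0,-0.4],
  ],
  yaw=[0,0,0,0,0,0,0,0],
  hand=[-1,-1,-1,-1,-1,-1,-1,-1],
)

```text
t: 6.3
tool_pos: [485.9, 65.1, 231.8]
eef_rot: [[0.966, -0.257, 0.002], [-0.257, -0.966, -0.0], [0.002, -0.001, -1.0]]
contact_force: [0.3, 0.1, -0.4]
gripper_width: -0.1
grip_force: 0.0
```

Request:
drive_tool(
  delta_pos=[
    [-0.8,0,-0.5],
    [-0.8,0,-0.5],
    [0,0,0],
  ],
  yaw=[0,0,0],
  hand=[1,1,1],
)

```text
t: 6.6
tool_pos: [452.5, 73.8, 250.4]
eef_rot: [[0.967, -0.257, -0.002], [-0.257, -0.967, 0.0], [-0.002, 0.0, -1.0]]
contact_force: [-0.2, 0.1, -0.5]
gripper_width: 43.2
grip_force: 0.0
```

```bash
python3 - <<'E'
from h import *
import cv2, pickle
s=env.sense(); w=optics.grab_frame("wrist"); sd=optics.grab_frame("side"); t=optics.grab_frame("top")
pickle.dump(s,open("w1.pkl","wb")); cv2.imwrite("pics/w1.png",w); cv2.imwrite("pics/side1.png",sd); cv2.imwrite("pics/top1.png",t)
print(s["tool_pos"],s["eef_rot"],s["t"])
big=cv2.resize(w,(640,400))
b=cv2.resize(sd[130:230,250:410],(640,400),interpolation=cv2.INTER_CUBIC)
b=cv2.convertScaleAbs(cv2.resize(b,(480,300)),alpha=1.5); c=cv2.resize(big,(480,300))
cv2.imwrite("pics/m1.png",np.vstack([c,b]))
E
```

```text
[452.45  73.81 250.4 ] [[ 0.97 -0.26 -0.  ]
 [-0.26 -0.97  0.  ]
 [-0.    0.   -1.  ]] 6.6
```

View pics/m1.png

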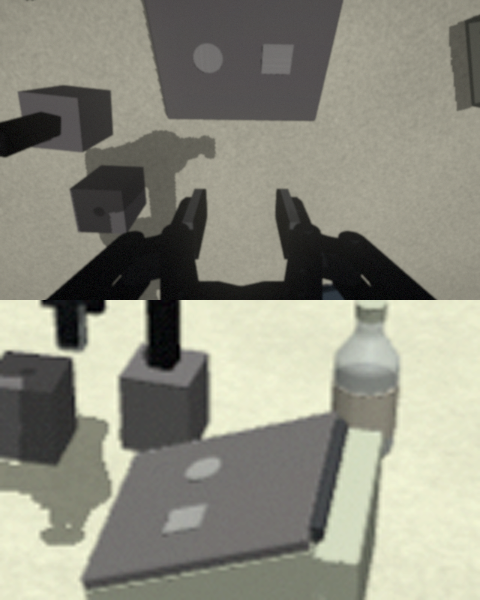

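The lid looks shut: it lies parallel to the incubator body in the side view. In the wrist view the disc is at (208,58) and the square at (277,59). I'll refit with theta = 0.

```bash
cat >> h.py <<'E'
W=optics.calibration("wrist")
def wT(s):
    T=np.eye(4);T[:3,:3]=s["eef_rot"];T[:3,3]=s["tool_pos"];return T@W["mount"]
E
python3 - <<'E'
from h import *
import pickle
s=pickle.load(open("w1.pkl","rb"))
L=np.array([[-105,35,14],[-105,-35,14],[-181,90,12],[-181,-90,12],[0,-90,12],[0,90,12]],float)
w=np.array([[208,58],[277,59],[167,119],[316,121]])/.75
sd=(np.array([[203,468],[185,518],[135,456],[86,579],[314,540],[334,414]])-[0,300])/3+[250,130]
pts=lambda p:(Rz(p[3])@Ry(p[4]-.35)@L.T).T+p[:3]
def r(p): return np.r_[proj(pts(p)[:4],W,wT(s))-w,proj(pts(p),C["side"])-sd]
for fix in(0,1):
    g=lambda p:np.r_[r(p).ravel(),(p[4]*1e3 if fix else p[4]*0)]
    f=least_squares(g,[635,24,112,-.26,0.],loss="soft_l1");print(f.x,f.cost);
print(r(f.x).round(1)); A=pts(f.x);print("disc",A[0],"edge",A[2:4].mean(0), "square",A[1]); np.save("lid.npy",f.x)
# probe/stand in wrist: top-face centre of handle, shank
print("pred probe top, foot",proj([[524.4,283,154],[524.4,283,78]],W,wT(s))*.75, "side",(proj([[524.4,283,78]],C["side"])-[250,130])*3+[0,300])
E
```

```text
[633.32  22.23 112.92  -0.27   0.02] 10.287968349230434
[632.65  22.2  114.78  -0.27   0.  ] 10.867323052680536
[[ 0.3 -0.7]
 [-0.3 -0.7]
 [ 0.6 -0.2]
 [-0.7 -0.4]
 [-1.3  0.1]
 [-1.2  0.1]
 [-1.5 -1.3]
 [-3.8  0.3]
 [-4.  -0.4]
 [-0.3 -1.7]]
disc [542.46  83.76  91.94] edge [464.94  69.1   64.  ] square [523.61  16.35  91.94]
pred probe top, foot [[-10.92 139.81]
 [ 50.34 120.31]] side [[163.27 362.16]]
```

Request:
drive_tool(
  delta_pos=[
    [-0.34,-1,0],
    [-0.34,-1,0],
    [-0.34,-1,0],
    [-0.34,-1,0],
    [-0.34,-1,0],
    [-0.34,-1,0],
    [-0.34,-1,0],
    [-0.34,-1,0],
  ],
  yaw=[0,0,0,0,0,0,0,0],
  hand=[1,1,1,1,1,1,1,1],
)

```text
t: 7.55
tool_pos: [443.7, 242.7, 249.3]
eef_rot: [[0.966, -0.258, -0.001], [-0.258, -0.966, -0.0], [-0.001, 0.0, -1.0]]
contact_force: [1.0, -0.4, 0.7]
gripper_width: 84.8
grip_force: 0.0
```

Request:
drive_tool(
  delta_pos=[
    [-0.34,-1,0],
    [-0.34,-1,0],
    [-0.34,-1,0],
    [0,0,0],
  ],
  yaw=[0,0,0,0],
  hand=[1,1,1,1],
)

```text
t: 7.95
tool_pos: [439.4, 307.1, 249.3]
eef_rot: [[0.967, -0.255, -0.0], [-0.255, -0.967, 0.001], [-0.0, -0.001, -1.0]]
contact_force: [-0.3, -0.2, 0.4]
gripper_width: 85.3
grip_force: 0.0
```

```bash
python3 - <<'E'
from h import *
import cv2, pickle
s=env.sense(); w=optics.grab_frame("wrist")
pickle.dump(s,open("w2.pkl","wb")); cv2.imwrite("pics/w2.png",w)
print(s["tool_pos"],s["joint_pos"])
cv2.imwrite("pics/w2b.png",cv2.convertScaleAbs(cv2.resize(w[:240,200:500],None,fx=2.5,fy=2.5,interpolation=cv2.INTER_CUBIC),alpha=1.8))
print(proj([[524.4,283,154],[524.4,283,78]],W,wT(s)))
E
```

```text
[439.42 307.07 249.32] [ 22.98  23.9   95.32   0.04  60.78 127.73]
[[322.91  69.09]
 [322.6   71.99]]
```

View pics/w2b.png

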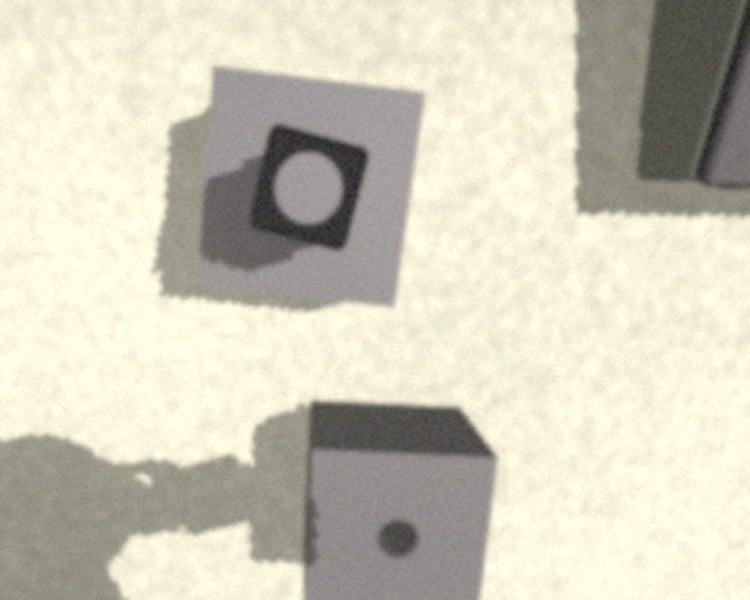

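The handle's top face has corners (273,127), (366,151), (343,247) and (252,226) in the crop, so it is turned about 13° from the tool axes. The stand and probe are well in view and the path to them is clear.

```bash
cat >> h.py <<'E'
def ray(uv,c,T,z):
    out=[]
    for u,v in np.atleast_2d(uv):
        d=T[:3,:3]@np.array([(u-c["cx"])/c["fx"],-(v-c["cy"])/c["fy"],-1]); o=T[:3,3]
        out.append(o+d*(z-o[2])/d[2])
    return np.array(out)
E
python3 - <<'E'
from h import *
import pickle
s=pickle.load(open("w2.pkl","rb"))
q=ray(np.array([[273,127],[366,151],[343,247],[252,226]])/2.5+[200,0],W,wT(s),154)
c=q.mean(0);print(q,c)
t=(q-s["tool_pos"])@s["eef_rot"]
for i in range(4):
    d=t[(i+1)%4]-t[i];print(np.hypot(*d[:2]),np.degrees(np.arctan2(d[1],d[0]))%90)
b=ray(np.array([[214,68],[424,93],[394,305],[199,295]])/2.5+[200,0],W,wT(s),78);print("stand",b,b.mean(0))
print("tool delta",(c-s["tool_pos"])@s["eef_rot"])
E
```

```text
[[535.98 288.14 154.  ]
 [525.49 268.59 154.  ]
 [506.   278.93 154.  ]
 [516.24 298.8  154.  ]] [520.93 283.61 154.  ]
22.184323955715463 13.42513791762886
22.06414602192365 13.167842569576322
22.358124125333614 12.484243819791388
22.431180057424886 13.608289915317059
stand [[562.84 302.25  78.  ]
 [539.55 241.43  78.  ]
 [479.   264.68  78.  ]
 [498.75 326.75  78.  ]] [520.03 283.78  78.  ]
tool delta [84.82  1.95 95.3 ]
```

Request:
drive_tool(
  delta_pos=[
    [0.85,0.02,0],
    [0.85,0.02,0],
    [0.85,0.02,0],
    [0.85,0.02,0],
    [0.84,0.02,0],
    [0,0,0],
  ],
  yaw=[0,0,0,0,0.96,0.96],
  hand=[1,1,1,1,1,1],
)

```text
t: 8.6
tool_pos: [524.3, 279.7, 250.4]
eef_rot: [[0.878, -0.478, 0.003], [-0.478, -0.878, 0.0], [0.002, -0.002, -1.0]]
contact_force: [-0.1, 0.1, 0.2]
gripper_width: 85.8
grip_force: 0.0
```

Request:
drive_tool(
  delta_pos=[
    [0,0,0.8],
    [0,0,0.9],
    [0,0,0.9],
  ],
  yaw=[0,0,0],
  hand=[1,1,1],
)

```text
t: 8.9
tool_pos: [522.0, 280.4, 197.9]
eef_rot: [[0.881, -0.472, 0.001], [-0.472, -0.881, 0.0], [0.001, -0.001, -1.0]]
contact_force: [-0.0, 1.2, 0.5]
gripper_width: 85.7
grip_force: 0.0
```

Request:
drive_tool(
  delta_pos=[
    [-0.1,-0.1,0.6],
    [0,0,0.7],
    [0,0,0.7],
    [0,0,0.7],
    [0,0,0.7],
    [0,0,0.4],
    [0,0,0],
  ],
  yaw=[0,0,0,0,0,0,0],
  hand=[1,1,1,1,1,1,1],
)

```text
t: 9.6
tool_pos: [518.7, 283.8, 120.8]
eef_rot: [[0.882, -0.471, -0.003], [-0.471, -0.882, -0.001], [-0.002, 0.002, -1.0]]
contact_force: [-0.0, 0.4, -0.3]
gripper_width: 85.6
grip_force: 0.0
```

Request:
drive_tool(
  delta_pos=[
    [0,0,0],
    [0,0,0],
    [0,0,0],
    [0,0,0],
    [0,0,0],
    [0,0,0],
    [0,0,0],
  ],
  yaw=[0,0,0,0,0,0,0],
  hand=[-0.1,-0.3,-0.4,-0.6,-1,-1,-1],
  force=25,
)

```text
t: 10.3
tool_pos: [519.8, 284.2, 122.9]
eef_rot: [[0.882, -0.471, 0.001], [-0.471, -0.882, 0.0], [0.001, -0.001, -1.0]]
contact_force: [-1.0, 0.2, 4.9]
gripper_width: 23.2
grip_force: 30.7
```

Request:
drive_tool(
  delta_pos=[
    [0,0,-0.2],
    [0,0,-0.4],
    [0,0,-0.5],
    [0,0,-0.5],
    [0,0,-0.4],
    [0,0,-0.2],
    [0,0,0],
  ],
  yaw=[0,0,0,0,0,0,0],
  hand=[-1,-1,-1,-1,-1,-1,-1],
)

```text
t: 11.0
tool_pos: [519.9, 284.2, 167.3]
eef_rot: [[0.882, -0.471, 0.002], [-0.471, -0.882, 0.001], [0.001, -0.001, -1.0]]
contact_force: [0.3, -0.6, -2.6]
gripper_width: 23.3
grip_force: 30.1
```

Request:
drive_tool(
  delta_pos=[
    [0,0,0],
    [0,0,0],
    [0,0,0],
    [0,0,0],
    [0,0,0],
  ],
  yaw=[-0.3,-0.6,-0.6,-0.33,0],
  hand=[-1,-1,-1,-1,-1],
)

```text
t: 11.5
tool_pos: [519.1, 283.9, 165.9]
eef_rot: [[0.963, -0.268, -0.001], [-0.268, -0.963, -0.0], [-0.001, 0.001, -1.0]]
contact_force: [0.9, 0.1, -2.0]
gripper_width: 23.7
grip_force: 30.0
```

Request:
drive_tool(
  delta_pos=[
    [-0.1,0,0],
    [-0.2,0,0],
    [-0.25,0,0],
    [-0.25,0,0],
    [-0.2,0,0],
    [0,0,0],
  ],
  yaw=[0,0,0,0,0,0],
  hand=[-1,-1,-1,-1,-1,-1],
)

```text
t: 12.1
tool_pos: [499.9, 289.9, 166.7]
eef_rot: [[0.964, -0.267, 0.001], [-0.267, -0.964, 0.001], [0.0, -0.001, -1.0]]
contact_force: [3.1, -0.9, -1.8]
gripper_width: 23.6
grip_force: 30.4
```

Request:
drive_tool(
  delta_pos=[
    [-0.2,0,0],
    [-0.2,0,0],
    [-0.2,0,0],
    [0,0,0],
  ],
  yaw=[0,0,0,0],
  hand=[-1,-1,-1,-1],
)

```text
t: 12.5
tool_pos: [487.9, 292.9, 166.6]
eef_rot: [[0.964, -0.267, -0.001], [-0.267, -0.964, 0.0], [-0.001, -0.0, -1.0]]
contact_force: [2.6, 1.0, -0.2]
gripper_width: 23.7
grip_force: 30.8
```

```bash
python3 - <<'E'
from h import *
import cv2, pickle
s=env.sense(); w=optics.grab_frame("wrist"); sd=optics.grab_frame("side")
pickle.dump(s,open("w3.pkl","wb")); cv2.imwrite("pics/w3.png",w); cv2.imwrite("pics/side3.png",sd)
print(s["tool_pos"],s["contact_force"])
u=proj([s["tool_pos"]],C["side"])[0].astype(int);print(u)
u0,v0=max(u[0]-40,0),max(u[1]-40,0)
b=cv2.resize(sd[v0:v0+100,u0:u0+80],None,fx=6,fy=6,interpolation=cv2.INTER_CUBIC);print(u0,v0)
cv2.imwrite("pics/s3.png",cv2.convertScaleAbs(b,alpha=2.2,beta=10))
E
```

```text
[487.89 292.93 166.57] [ 2.56  0.98 -0.21]
[289 120]
249 80
```

View pics/s3.png

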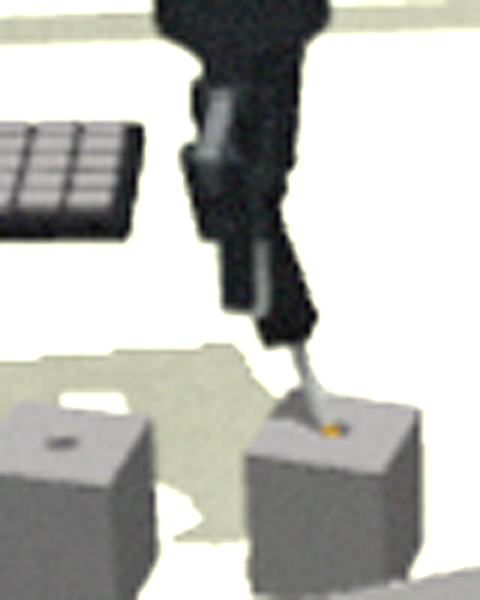

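The probe has tilted in the fingers. The handle foot is at about (285,335) and the brass tip is still at the hole rim, (330,430). Now I'll compare that with projections for several tilt angles.

```bash
python3 - <<'E'
from h import *
import pickle
s=pickle.load(open("w3.pkl","rb")); R=s["eef_rot"]; G=s["tool_pos"]+6*R[:,2]
for a in np.radians([14,17,20,23,26]):
    z=-R[:,2]*np.cos(a)-R[:,0]*np.sin(a); x=R[:,0]*np.cos(a)-R[:,2]*np.sin(a)
    P=np.array([G+0*x,G-38*z,G-50*z,G-83*z,G-97*z]); E=np.array([G+12*x-5*z,G+12*x-38*z]) 
    c=lambda Q:((proj(Q,C["side"])-[249,80])*6).round(0)
    e=c(E+12*R[:,1]);d=e[1]-e[0]; c2=c(P);sh=c2[4]-c2[1]
    print(np.degrees(a).round(),c2.tolist(),"edge",e.tolist(),np.degrees(np.arctan2(d[0],d[1])),"axis",np.degrees(np.arctan2(sh[0],sh[1])),P[4])
E
```

```text
14.0 [[246.0, 254.0], [268.0, 330.0], [275.0, 354.0], [295.0, 417.0], [302.0, 444.0]] edge [[268.0, 273.0], [287.0, 339.0]] 16.059987307160643 axis 16.606980578617005 [510.44 286.69  66.44]
17.0 [[246.0, 254.0], [272.0, 329.0], [281.0, 353.0], [303.0, 416.0], [313.0, 442.0]] edge [[268.0, 271.0], [291.0, 337.0]] 19.21267181718563 axis 19.942384581696977 [515.16 285.38  67.79]
20.0 [[246.0, 254.0], [277.0, 329.0], [286.0, 352.0], [312.0, 414.0], [323.0, 440.0]] edge [[268.0, 270.0], [295.0, 335.0]] 22.557246634705653 axis 22.50982197288722 [519.8  284.09  69.4 ]
23.0 [[246.0, 254.0], [280.0, 328.0], [291.0, 350.0], [321.0, 412.0], [333.0, 437.0]] edge [[268.0, 268.0], [298.0, 333.0]] 24.77514056883192 axis 25.93080646265187 [524.35 282.83  71.26]
26.0 [[246.0, 254.0], [284.0, 326.0], [296.0, 349.0], [329.0, 409.0], [342.0, 434.0]] edge [[268.0, 267.0], [301.0, 330.0]] 27.64597536373868 axis 28.237445538167258 [528.81 281.59  73.36]
```

Request:
drive_tool(
  delta_pos=[
    [0,0,-0.2],
    [0,0,-0.5],
    [0,0,-0.6],
    [0,0,-0.6],
    [0,0,-0.5],
    [0,0,-0.3],
    [0,0,0],
  ],
  yaw=[0,0,0,0,0,0,0],
  hand=[-1,-1,-1,-1,-1,-1,-1],
)

```text
t: 13.3
tool_pos: [489.1, 292.8, 221.7]
eef_rot: [[0.964, -0.268, 0.002], [-0.268, -0.964, 0.001], [0.002, -0.001, -1.0]]
contact_force: [-0.1, 0.7, -0.6]
gripper_width: 23.7
grip_force: 30.6
```

Request:
drive_tool(
  delta_pos=[
    [0.1,0.3,0],
    [0.25,0.7,0],
    [0.3,0.85,0],
    [0.3,0.85,0],
    [0.3,0.85,0],
    [0.3,0.85,0],
    [0.3,0.85,0],
    [0.3,0.85,0],
  ],
  yaw=[0,0,0,0,0,0,0,0],
  hand=[-1,-1,-1,-1,-1,-1,-1,-1],
)

```text
t: 14.1
tool_pos: [496.8, 161.6, 219.7]
eef_rot: [[0.963, -0.268, -0.002], [-0.268, -0.963, -0.001], [-0.002, 0.001, -1.0]]
contact_force: [-0.0, 1.0, -1.6]
gripper_width: 23.5
grip_force: 30.6
```

Request:
drive_tool(
  delta_pos=[
    [0.3,0.85,0],
    [0.3,0.85,0],
    [0.3,0.85,0],
    [0.25,0.5,0],
    [0.1,0.2,0],
    [0,0,0],
  ],
  yaw=[0,0,0,0,0,0],
  hand=[-1,-1,-1,-1,-1,-1],
)

```text
t: 14.7
tool_pos: [504.1, 93.6, 220.1]
eef_rot: [[0.963, -0.269, -0.0], [-0.269, -0.963, 0.0], [-0.0, -0.0, -1.0]]
contact_force: [0.6, 0.9, -2.6]
gripper_width: 23.6
grip_force: 30.6
```

```bash
python3 - <<'E'
from h import *
import cv2, pickle
s=env.sense(); w=optics.grab_frame("wrist"); sd=optics.grab_frame("side")
pickle.dump(s,open("w4.pkl","wb")); cv2.imwrite("pics/w4.png",w); cv2.imwrite("pics/side4.png",sd)
print(s["tool_pos"],s["eef_rot"],s["contact_force"])
a=cv2.resize(sd[90:220,270:400],(520,520),interpolation=cv2.INTER_CUBIC)
cv2.imwrite("pics/s4.png",cv2.convertScaleAbs(a,alpha=2.0,beta=10))
cv2.imwrite("pics/w4b.png",cv2.convertScaleAbs(cv2.resize(w[60:310,180:480],None,fx=2.4,fy=2.4,interpolation=cv2.INTER_CUBIC),alpha=1.8,beta=10))
E
```

```text
[504.11  93.56 220.13] [[ 0.96 -0.27 -0.  ]
 [-0.27 -0.96  0.  ]
 [-0.   -0.   -1.  ]] [ 0.59  0.94 -2.6 ]
```

View pics/s4.png

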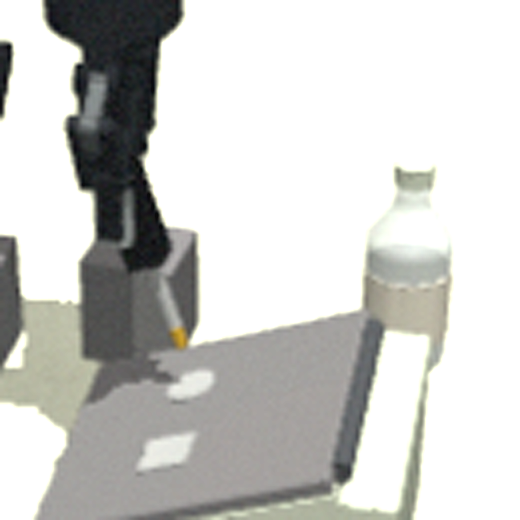

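View pics/w4b.png

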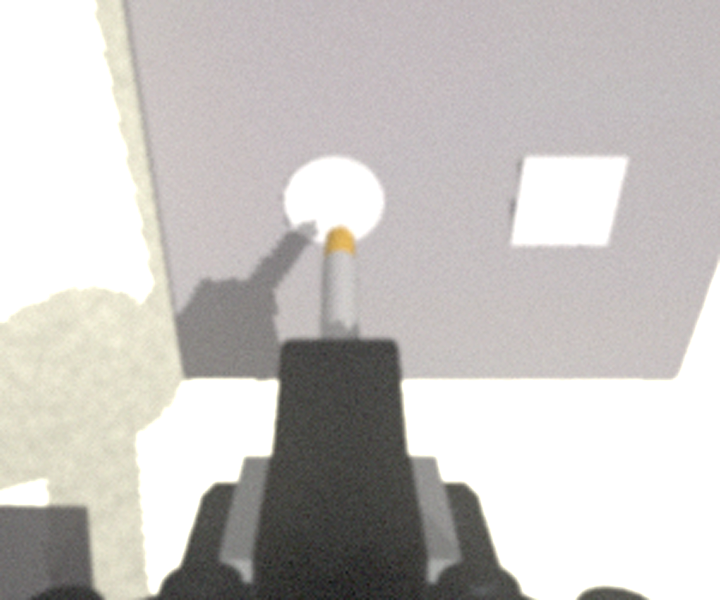

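The side view shows the probe leaning back over the lid with its brass tip at (180,340), just short of the disc at (190,383). In the wrist crop the tip end is at (341,229), the disc centre at (334,200), the square at (570,200) and the lid's front corners at (183,378) and (676,378).

```bash
python3 - <<'E'
from h import *
import pickle
s1=pickle.load(open("w1.pkl","rb"));s=pickle.load(open("w4.pkl","rb"))
L=np.array([[-105,35,14],[-105,-35,14],[-181,90,12],[-181,-90,12]],float)
w1=np.array([[208,58],[277,59],[167,119],[316,121]])/.75
w4=np.array([[334.5,200],[570,200],[183,378],[676,378]])/2.4+[180,60]
n=lambda p:Rz(p[3])@Ry(-.35)
pts=lambda p:(n(p)@L.T).T+p[:3]
def res(p): return np.r_[proj(pts(p),W,wT(s1))-w1,proj(pts(p),W,wT(s))-w4]
f=least_squares(lambda p:res(p).ravel(),[633,22,115,-.27],loss="soft_l1");print(f.x);print(res(f.x).round(1));p=f.x
A=pts(p);N=n(p)[:,2];print("disc",A[0],"N",N)
e=np.array([486,65,75.5]);print("touch height above lid face",(e-A[2])@N)
R=s["eef_rot"];G=s["tool_pos"]+6*R[:,2]
tip=np.array([[341,230]])/2.4+[180,60]
for off in(0,-2,2):
  def q(a):
    z=-R[:,2]*np.cos(a)-R[:,0]*np.sin(a);return G-(97+off)*z
  g=least_squares(lambda a:proj(q(a[0]),W,wT(s))[0,1:]-tip[0,1:],[.35]);a=g.x[0]
  T=q(a);print("off",off,"tilt",np.degrees(a),"tip",T,proj(T,W,wT(s))[0],tip[0],"side px",(proj(T,C["side"])-[270,90])*4)
  print(" disc in side",(proj(A[0],C["side"])-[270,90])*4," tip rel disc in lid axes",(T-A[0])@n(p), "tool axes",(A[0]-T)@R)
E
```

```text
[632.18  21.94 114.86  -0.27]
[[ 0.5 -0.2]
 [-0.1 -0.1]
 [ 0.5 -0. ]
 [-0.8  0.3]
 [-0.1 -0.6]
 [-1.6 -0.4]
 [ 0.   0.5]
 [ 1.4  1. ]]
disc [542.13  83.7   92.  ] N [-0.33  0.09  0.94]
touch height above lid face 3.2812330562181717
off 0 tilt 22.167089413696424 tip [539.32  83.73 124.28] [320.15 155.83] [322.08 155.83] side px [[180.   339.24]]
 disc in side [[185.06 384.5 ]]  tip rel disc in lid axes [ 8.53 -0.74 31.25] tool axes [ 2.72 -0.73 32.28]
off -2 tilt 22.99286384309793 tip [539.81  83.59 126.66] [320.14 155.83] [322.08 155.83] side px [[180.82 335.91]]
 disc in side [[185.06 384.5 ]]  tip rel disc in lid axes [ 9.82 -0.73 33.31] tool axes [ 2.21 -0.73 34.66]
off 2 tilt 21.382234175367874 tip [538.83  83.86 121.93] [320.17 155.83] [322.08 155.83] side px [[179.2  342.52]]
 disc in side [[185.06 384.5 ]]  tip rel disc in lid axes [ 7.24 -0.74 29.21] tool axes [ 3.23 -0.73 29.93]
```

Request:
drive_tool(
  delta_pos=[
    [0,-0.04,0.2],
    [0,0,0.4],
    [0,0,0.4],
    [0,0,0.2],
    [0,0,0],
    [0,0,0],
  ],
  yaw=[0,0,0,0,0,0],
  hand=[-1,-1,-1,-1,-1,-1],
)

```text
t: 15.4
tool_pos: [504.3, 95.1, 196.1]
eef_rot: [[0.964, -0.268, -0.0], [-0.268, -0.964, 0.0], [-0.0, 0.0, -1.0]]
contact_force: [0.0, 0.3, -1.9]
gripper_width: 23.7
grip_force: 30.6
```

Request:
drive_tool(
  delta_pos=[
    [0.035,0,0.095],
    [0,0,0],
    [0,0,0],
  ],
  yaw=[0,0,0],
  hand=[-1,-1,-1],
)

```text
t: 15.7
tool_pos: [505.1, 94.8, 194.6]
eef_rot: [[0.963, -0.268, 0.0], [-0.268, -0.963, -0.0], [0.0, -0.0, -1.0]]
contact_force: [-0.2, 0.1, -1.6]
gripper_width: 23.6
grip_force: 30.6
```

Request:
drive_tool(
  delta_pos=[
    [0.035,0,0.095],
    [0,0,0],
    [0,0,0],
  ],
  yaw=[0,0,0],
  hand=[-1,-1,-1],
)

```text
t: 16.0
tool_pos: [505.6, 94.6, 192.5]
eef_rot: [[0.964, -0.268, -0.0], [-0.268, -0.964, 0.0], [-0.0, 0.0, -1.0]]
contact_force: [0.1, 0.5, -0.9]
gripper_width: 24.0
grip_force: 30.6
```

Request:
drive_tool(
  delta_pos=[
    [0.035,0,0.095],
    [0,0,0],
    [0,0,0],
  ],
  yaw=[0,0,0],
  hand=[-1,-1,-1],
)

```text
t: 16.3
tool_pos: [506.3, 94.5, 190.7]
eef_rot: [[0.963, -0.268, 0.0], [-0.268, -0.963, 0.0], [0.0, -0.0, -1.0]]
contact_force: [-0.1, 0.1, 0.6]
gripper_width: 24.0
grip_force: 30.8
```

Request:
drive_tool(
  delta_pos=[
    [0.035,0,0.095],
    [0,0,0],
    [0,0,0],
  ],
  yaw=[0,0,0],
  hand=[-1,-1,-1],
)

```text
t: 16.6
tool_pos: [507.0, 94.3, 188.7]
eef_rot: [[0.964, -0.268, -0.0], [-0.268, -0.964, 0.0], [-0.0, -0.0, -1.0]]
contact_force: [-1.3, 0.5, 1.2]
gripper_width: 23.5
grip_force: 30.9
```

```bash
python3 - <<'E'
from h import *
import cv2, pickle
s=env.sense(); w=optics.grab_frame("wrist"); sd=optics.grab_frame("side")
pickle.dump(s,open("w5.pkl","wb")); cv2.imwrite("pics/w5.png",w)
print(s["tool_pos"],s["contact_force"])
a=cv2.resize(sd[110:230,275:375],(500,600),interpolation=cv2.INTER_CUBIC)
b=cv2.resize(w[90:240,280:355],(300,600),interpolation=cv2.INTER_CUBIC)
cv2.imwrite("pics/m5.png",cv2.convertScaleAbs(np.hstack([a,b]),alpha=1.3))
E
```

```text
[506.97  94.33 188.74] [-1.29  0.5   1.23]
```

View pics/m5.png

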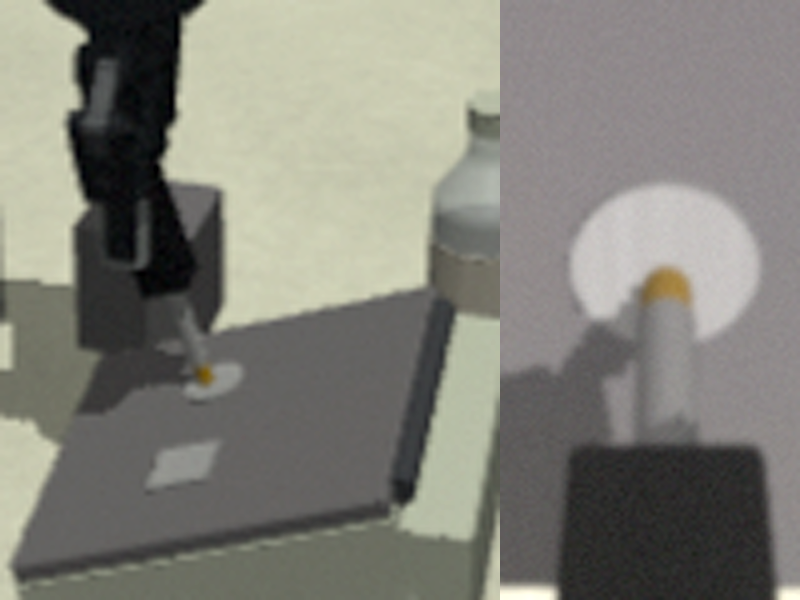

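Left (side view): the tip rests on the round disc, with the tip at (207,380) and the disc at (214,380). Right (wrist view): the disc centre is at (666,264) and the tip face centre at about (665,288), so the tip is about 4 mm downhill. I'll back off, shift 4 mm uphill and press again.

Request:
drive_tool(
  delta_pos=[
    [-0.09,0,-0.24],
    [-0.09,0,-0.24],
    [0.1,0,-0.035],
    [0.1,0,-0.035],
    [0,0,0],
    [0.06,0,0.16],
    [0.06,0,0.16],
    [0,0,0],
  ],
  yaw=[0,0,0,0,0,0,0,0],
  hand=[-1,-1,-1,-1,-1,-1,-1,-1],
)

```text
t: 17.5
tool_pos: [509.7, 93.5, 192.8]
eef_rot: [[0.963, -0.268, -0.001], [-0.268, -0.963, 0.0], [-0.001, 0.0, -1.0]]
contact_force: [-0.1, -0.2, 0.2]
gripper_width: 24.0
grip_force: 30.8
```

Request:
drive_tool(
  delta_pos=[
    [0.03,0,0.08],
    [0.03,0,0.08],
    [0,0,0],
    [0,0,0],
  ],
  yaw=[0,0,0,0],
  hand=[-1,-1,-1,-1],
)

```text
t: 17.9
tool_pos: [510.6, 93.2, 190.1]
eef_rot: [[0.964, -0.268, -0.0], [-0.268, -0.964, 0.0], [-0.0, 0.0, -1.0]]
contact_force: [-0.5, -0.8, 1.0]
gripper_width: 23.7
grip_force: 30.9
```

Request:
drive_tool(
  delta_pos=[
    [0.03,0,0.08],
    [0,0,0],
    [0,0,0],
  ],
  yaw=[0,0,0],
  hand=[-1,-1,-1],
)

```text
t: 18.2
tool_pos: [511.2, 93.1, 188.5]
eef_rot: [[0.964, -0.268, -0.0], [-0.268, -0.964, 0.0], [-0.0, 0.0, -1.0]]
contact_force: [-2.6, -0.3, 1.6]
gripper_width: 23.6
grip_force: 30.9
```

```bash
python3 - <<'E'
from h import *
import cv2
F=[];P=[]
for i in range(6):
    s=env.sense();w=optics.grab_frame("wrist");F.append(s["contact_force"]);P.append(s["tool_pos"])
print(np.mean(F,0),np.mean(P,0),s["t"],s["grip_force"])
cv2.imwrite("pics/w6.png",w)
for n in("w5","w6"):
    a=cv2.imread(f"pics/{n}.png"); h=cv2.cvtColor(a,cv2.COLOR_BGR2HSV)
    m=(h[...,1]>110)&(h[...,0]>10)&(h[...,0]<28)&(h[...,2]>80); m[:, :280]=0;m[:,355:]=0;m[240:]=0
    ys,xs=np.where(m); print(n,"brass",xs.min(),xs.max(),ys.min(),ys.max())
    g=cv2.medianBlur(a[...,1],3); d=(g>np.median(g[95:240,280:355])+25); d[:, :290]=0;d[:,350:]=0;d[:125]=0;d[185:]=0
    print(" disc col profile", g[125:185:4,310:312].mean(1).round().tolist()); ys,xs=np.where(d); print(" bright",xs.min(),xs.max(),ys.min(),ys.max())
E
```

```text
[-1.73  0.35  1.37] [511.2   93.06 188.5 ] 18.45 30.94737410545349
w5 brass 316 326 158 164
 disc col profile [106.0, 106.0, 106.0, 116.0, 153.0, 153.0, 154.0, 154.0, 154.0, 152.0, 130.0, 100.0, 92.0, 72.0, 80.0]
 bright 298 344 136 173
w6 brass 317 326 159 164
 disc col profile [106.0, 106.0, 106.0, 106.0, 107.0, 131.0, 154.0, 154.0, 155.0, 154.0, 128.0, 98.0, 99.0, 98.0, 88.0]
 bright 298 344 143 180
```

```bash
python3 -c "
from workcell import job_done
print(job_done())"
```

```text
the job is handed in; nothing more can be done
None
```

I shut the lid and handed the job in with the probe held on the round disc, about 2° off square, pressing with about 3.5 N so the tip is roughly half-way in; the hand-in returned no verdict.

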